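# Scoop turquoise rough into the weighing bowl

### The job

Weigh out some turquoise: pick up the bench scoop by its handle, take up at least three of the turquoise chunks in one scoopful from the big compartment of the stone tray, and tip them from close above into the steel bowl of the scale. Then set the scoop back on the leather pad, standing flat on its pan and empty. Use the scoop and not the fingers on the turquoise, leave none lying outside bowl and compartment, and leave the other stones and everything else on the bench where they are.

Things in the scene. Friction and masses are not known exactly. Their poses are not given: they have to be found in the camera images.
- scoop: Loose bench scoop, 0.17 kg, about 210 mm long, on the pad. Metal pan, flat below: 100 mm long, 92 wide (87 inside), floor 3 thick, 1 at the open front lip; back wall 47 high, sides sloping from 47 to 3 at the lip. A dark wooden handle rises rearwards at 35 degrees from the back wall's top. Origin: underside of the pan's middle, 50 mm behind the lip. x to the lip, y across, z up from the floor.
- scoop_grip (a point): Middle of the scoop's wooden handle, where to grip it: 104 mm behind, 76 mm above the scoop's origin. Here it is straight and flat-sided, 22 mm wide (scoop's y), 24 deep, 82 long. Grip it across its width, fingers pointing straight down or leaning up to 30 degrees along the scoop's x; firmly (100 N), a loaded scoop sags at the nose. Axes as the scoop's.
- scoop_lip (a point): Middle of the scoop's front lip, at its underside: 50 mm ahead of the scoop's origin. Axes as the scoop's.
- scoop_load (a point): Middle of the space inside the scoop's pan, 20 mm above the scoop's origin; a chunk counts as in the scoop when its middle is within 62 mm of this point. Axes as the scoop's.
- pad: Brown leather bench pad, 190 mm (x) by 140 mm (y), 3 mm thick, fixed. Origin: centre of its underside. The scoop starts standing near its middle, handle towards the robot.
- tray: Pale wooden stone tray lined with black felt, fixed, 40 mm high, 264 mm long (x), 176 mm wide (y from -62 to +114): one big compartment and, along its +y side behind a 38 mm high black divider, a row of four small compartments; the two middle ones hold the orange and the tan stone. Origin: on the bench under the middle of the big compartment.
- compartment (a point): Middle of the felt floor of the tray's big compartment, 6 mm above the bench. Inside it is 250 mm long (x from -125 to +125) and 110 mm wide (y); its walls stand 34 mm above this floor, the divider at +y 32 mm. The turquoise chunks lie in the half away from the robot (+x), with x above -5 mm; the near half is empty. Axes as the tray's.
- scale: White bench scale, fixed, 230 mm (x) by 190 mm (y), with a dark display towards the robot and a round steel weighing bowl on top. Origin: on the bench under the bowl's centre; the white housing reaches from 135 mm before it (-x) to 95 mm behind it and is 44 mm high.
- bowl_in (a point): Centre of the inner floor of the scale's steel bowl, 56 mm above the bench. The bowl is 124 mm across at its floor and widens to 192 mm at its rim, 43 mm above this floor. Axes as the scale's.
- bowl_rim (a point): Centre of the mouth of the scale's bowl, 99 mm above the bench.
- turquoise0: One of the five blue-green turquoise chunks: tumbled, faceted lump about 35 x 31 x 25 mm, about 34 g, loose. Origin: its middle. Friction on scoop, felt and bowl about 0.32 to 0.44: the chunks stay on a slope of 12 degrees and slide off one of 30 degrees.
- turquoise1: One of the five blue-green turquoise chunks: tumbled, faceted lump about 35 x 31 x 25 mm, about 34 g, loose. Origin: its middle. Friction on scoop, felt and bowl about 0.32 to 0.44: the chunks stay on a slope of 12 degrees and slide off one of 30 degrees.
- turquoise2: One of the five blue-green turquoise chunks: tumbled, faceted lump about 35 x 31 x 25 mm, about 34 g, loose. Origin: its middle. Friction on scoop, felt and bowl about 0.32 to 0.44: the chunks stay on a slope of 12 degrees and slide off one of 30 degrees.
- turquoise3: One of the five blue-green turquoise chunks: tumbled, faceted lump about 35 x 31 x 25 mm, about 34 g, loose. Origin: its middle. Friction on scoop, felt and bowl about 0.32 to 0.44: the chunks stay on a slope of 12 degrees and slide off one of 30 degrees.
- turquoise4: One of the five blue-green turquoise chunks: tumbled, faceted lump about 35 x 31 x 25 mm, about 34 g, loose. Origin: its middle. Friction on scoop, felt and bowl about 0.32 to 0.44: the chunks stay on a slope of 12 degrees and slide off one of 30 degrees.
- carnelian: Orange stone, 34 x 28 x 22 mm, loose in a small compartment of the tray; not wanted. Origin: its middle.
- jasper: Tan stone, 34 x 27 x 22 mm, loose in the other small compartment of the tray; not wanted. Origin: its middle.
- mallet: Rawhide mallet lying on the bench at the right: head 85 mm long and 52 mm thick, handle 200 mm long. Bystander. Origin: on the bench under the head; the handle runs along its -x.
- wire_spool: White spool of copper wire standing on its flange, 72 mm across, 40 mm high. Bystander. Origin: centre of its underside.
- pliers: Blue-handled pliers lying on the bench, 160 mm long, 12 mm high. Bystander. Origin: on the bench under the pivot; jaws along +x.
- findings_jar: Amber glass jar with a steel cap, 60 mm across, 75 mm high. Bystander. Origin: centre of its underside.
- sorting_cup: Empty white plastic cup, 64 mm across its rim, 45 mm high. Bystander. Origin: centre of its underside.
There are look-alikes about, which are no part of the job. Of the things that look like the pad, take the one that is farthest from the robot's base at the start. Leave any blue look-alike of the scoop alone.

How it is judged:
By the outcome, as a careful person would: the job done as asked, in the order asked, and still so for the second after the job is handed in, with the robot touching nothing.
It also fails if it takes over 72 s, if anything falls off the work surface, if the arm or the gripper's body presses on something with over 40 N, if the wrist force passes 120 N, or if a joint passes its speed limit or range.

### The arm

A 7-joint arm with a two-finger parallel gripper is mounted at the origin on the work surface. World frame = base frame: x ahead of the robot, y to its left, z up, the work surface at z = 0. Lengths are in m, angles in degrees, forces in N, time in s.
With the tool pointing down it reaches from about 0.425 to 0.875 m from the base axis. Payload 4.7 kg.
Tool frame: the origin (TCP) lies at the very end of the fingers, on their centre line; the grasp point (between the pads) lies env.grip_point_offset behind it (env.grip_point_offset is the distance from the TCP to the grasp point, in m); z points along the fingers, y is the direction in which the jaws open and shut (so a half turn about z gives the same grasp; the last joint's range is limited). The gripper opens to 87 mm and grips with 3 to 60 N. Pads are 19 mm wide; open, the fingers measure 117 mm over their backs; the gripper's body (75 mm by 190 mm) begins 51 mm behind the grasp point.
Start: joints at [-74.823, 18.392, -4.016, 83.108, 1.295, 78.541, -3.26], TCP at [0.161, 0.63, 0.223] pointing down, gripper open.
Joint ranges: [-163.93, 163.93], [-17.29, 119.83], [-79.2, 71.16], [3.27, 140.29], [-89.18, 269.18], [5.43, 117.66], [-154.24, 154.24]. Speed limits (degrees/s): [147.25, 147.25, 180, 180, 180, 180, 180].

### API

Orientations are given as [roll, pitch, yaw] about the fixed x, y, z axes, in that order (R = Rz(yaw) Ry(pitch) Rx(roll)).
In Python, from cell import env gives the robot as it stands.
- The arm moves only by the tool send_rows, never from a script. Its argument "plan" is a list of rows, each a list of 7 numbers: the finger opening in mm, from 0 to 87, then the shift along the tool's x, y, z in mm, then the turn, a rotation vector about the tool's x, y, z in rad. A call has 1 to 12 rows; each row shifts and turns the commanded pose from where the row before left it, along the tool's axes as they then stand; what a row does not reach is not made up. A row lasts 1/10 s, in which the tool goes at most 50 mm and 8.59 degrees, less where a joint would pass 70% of its speed; a pose out of reach is approached as far as the arm can. A call is refused whole if a number of a shift passes 50 or a number of a turn 0.15, either way. A call with a gripper value outside its range is refused whole. The fingers move at their own pace and stop on an object; "grip_force" is the grip in N (left out, the last holds). Time passes only in rows, so rows that do not move let the fingers close. It gives the time, the measured TCP pose, the force and the opening at its end, in the units of the state.
- env.get_obs(): the state, without advancing time (a new reading comes with each control period).
- env.read_camera(name): name is "scene" or "top"; returns the picture (420x560x3 uint8, red, green, blue); there is no depth.
- env.get_calibration(name): a dict with "fx", "fy", "cx", "cy" (pixels), "k1" (the pictures are not rectified: a ray, as slopes to the right and down, at radius r is drawn at 1 + k1 r^2 times it, then the intrinsics apply), "extrinsics" (4x4, takes a point from camera to world coordinates). Camera axes: x right, y down, z forward; pixel columns grow to the right and rows downward; lengths in m; the calibration is good to about 2 mm. A picture is of the moment at which its call begins. get_calibration takes no time and is no camera call.
- env.sign_off(): hands the job in, once; it reports no verdict.
Trained networks look in the newest picture that a camera, given by its name, has taken for a name from the list of things; names that differ only in an ending like _2 or _b are one class to them, and where a whole thing is asked for, a point or a joint stands for the part that bears it (a point fixed in the world has none). Each returns a list of dicts, best first, with "confidence" (0 to 1); they miss things now and then, are a little off and sometimes report something else, mostly with a low value. They report only what shows in the picture. A call takes as long as a camera call. They do not tell look-alikes from the thing itself.
- env.regions_of(camera, query): "region" (420x560 bool, what is visible of it) and "rect" ([left, top, right, bottom] in pixels, round what is visible of it).
The state is a dict: "time_s": time; "qpos": joint angles; "joint_velocities": joint speeds; "effort": joint torques, N m; "tool_pos": TCP position; "tool_rot": TCP orientation; "force": force on the tool from outside, world axes, zero at the start; "wrist_torque": the same for the moment, N m; "grip_width": finger opening in m.
Only numpy, scipy, OpenCV 4.12 (cv2) and the standard library are available. Lean on these libraries where they do the work, as an engineer would, in place of code of your own. Each camera call takes 0.05 s, during which the arm holds its last target. There are 200 camera calls.

## Working session

There is one attempt and no reset: what is moved stays moved. The work goes in short steps, Python scripts to look and compute and a tool call to move; the robot and the scene stay as the last step left them, time stands still between calls to the robot, and variables do not carry over. Pictures are saved under pics/ and viewed, about 8 in all and at most 12, crops included, and the job is handed in when it is done.

Besides the shell and the picture viewer there is one more tool, called as a command line: name --pt "numbers of a row" for each row, then --argument value for the rest. send_rows: Moves the arm, as the interface text tells. Its arguments: {"type":"object","properties":{"plan":{"type":"array"},"grip_force":{"type":"number"}},"required":["plan"]}

```bash
ls; mkdir -p pics; cat > h.py <<'E'
import numpy as np, cv2
from cell import env
from scipy.spatial.transform import Rotation as R
def cal(n):
    c=env.get_calibration(n); return c,np.array(c['extrinsics'])
def pix2w(n,u,v,z):
    c,T=cal(n); xd,yd=(u-c['cx'])/c['fx'],(v-c['cy'])/c['fy']
    x,y=xd,yd
    for _ in range(20):
        s=1+c['k1']*(x*x+y*y); x,y=xd/s,yd/s
    d=T[:3,:3]@np.array([x,y,1]); o=T[:3,3]
    return o+d*(z-o[2])/d[2]
def w2pix(n,p):
    c,T=cal(n); q=T[:3,:3].T@(np.array(p)-T[:3,3]); x,y=q[0]/q[2],q[1]/q[2]; s=1+c['k1']*(x*x+y*y)
    return np.array([c['fx']*x*s+c['cx'],c['fy']*y*s+c['cy']])
def snap(n,f,crop=None,k=1):
    im=env.read_camera(n)
    if crop: im=im[crop[1]:crop[3],crop[0]:crop[2]]
    im=cv2.resize(im,None,fx=k,fy=k,interpolation=cv2.INTER_CUBIC)
    cv2.imwrite('pics/'+f,im[:,:,::-1])
E
python3 - <<'E'
from h import *
a=env.read_camera('scene');b=env.read_camera('top')
cv2.imwrite('pics/a.png',a[:,:,::-1]);cv2.imwrite('pics/b.png',b[:,:,::-1])
for n in('scene','top'):print(env.get_calibration(n))
print(env.grip_point_offset,env.get_obs())
for q in ['scoop','pad','tray','scale','turquoise0','scoop_grip','bowl_in','mallet','wire_spool','pliers','findings_jar','sorting_cup']:
    for r in env.regions_of('top',q):
        m=r['region'];ys,xs=np.nonzero(m);print(q,round(r['confidence'],2),r['rect'],len(xs),xs.mean().round(1),ys.mean().round(1))
E
```

```text
pics
{'fx': 392.82267777364467, 'fy': 392.82267777364467, 'cx': 277.9113553074038, 'cy': 210.8910312946083, 'k1': 0.0012388041470747914, 'extrinsics': array([[ 0.88952552,  0.22752503, -0.39620287,  0.91611532],
       [ 0.45620304, -0.48969449,  0.74301958, -0.7781176 ],
       [-0.02496281, -0.84168383, -0.53939336,  0.66041637],
       [ 0.        ,  0.        ,  0.        ,  1.        ]])}
{'fx': 386.3650121251176, 'fy': 386.3650121251176, 'cx': 275.4057729312254, 'cy': 213.63395203392125, 'k1': -0.08858902430083108, 'extrinsics': array([[ 0.02849664, -0.9940893 ,  0.10475883,  0.38373234],
       [-0.99949446, -0.02981504, -0.0110404 ,  0.00968602],
       [ 0.01409853, -0.10439126, -0.99443637,  1.14404832],
       [ 0.        ,  0.        ,  0.        ,  1.        ]])}
0.0187 {'time_s': 0.1, 'qpos': array([-74.82124529,  18.43484732,  -4.01423144,  83.16906199,
         1.29615596,  78.54252633,  -3.25954705]), 'joint_velocities': array([-0.02290826, -0.08860113,  0.05983423, -0.0716141 ,  0.07440769,
        0.23467567, -0.05802278]), 'effort': array([-3.15593661e-04, -4.9256
[... 811 characters left out ...]
, 155.1, 374.2, 165.4] 68 370.5 159.3
turquoise0 0.41 [371.1, 164.9, 379.1, 174.9] 64 372.3 170.7
scoop_grip 0.9 [336.7, 276.5, 380.4, 344.4] 1486 356.9 312.3
scoop_grip 0.88 [244.7, 177.0, 288.1, 243.4] 1302 269.5 202.0
scoop_grip 0.25 [328.2, 146.0, 394.3, 235.1] 4914 360.0 192.8
bowl_in 0.88 [139.5, 142.5, 221.5, 232.3] 5716 180.8 188.2
mallet 0.68 [435.3, 245.8, 471.5, 325.1] 1056 452.3 273.8
wire_spool 0.82 [262.6, 127.3, 286.1, 157.9] 538 273.6 143.7
pliers 0.56 [256.0, 113.5, 301.3, 129.5] 301 283.5 119.0
findings_jar 0.9 [89.3, 247.5, 115.3, 268.8] 488 102.9 257.9
findings_jar 0.51 [337.2, 175.8, 345.0, 186.6] 81 339.4 182.6
sorting_cup 0.67 [84.8, 168.0, 110.4, 192.7] 460 97.8 180.0
```

View pics/a.png

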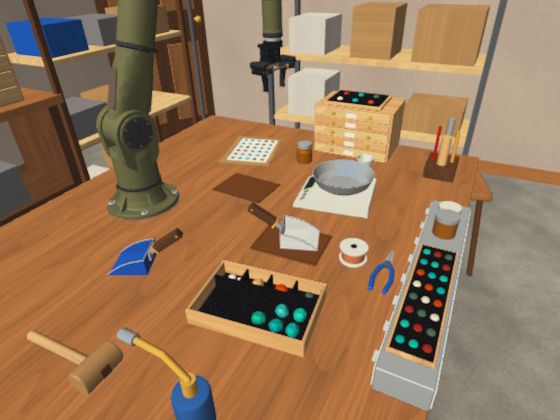

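```bash
python3 - <<'E'
from h import *
im=cv2.imread('pics/b.png')[110:350,80:480]
cv2.imwrite('pics/b2.png',cv2.resize(im,None,fx=2,fy=2,interpolation=cv2.INTER_CUBIC))
E
```

```text
(no output)
```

View pics/b2.png

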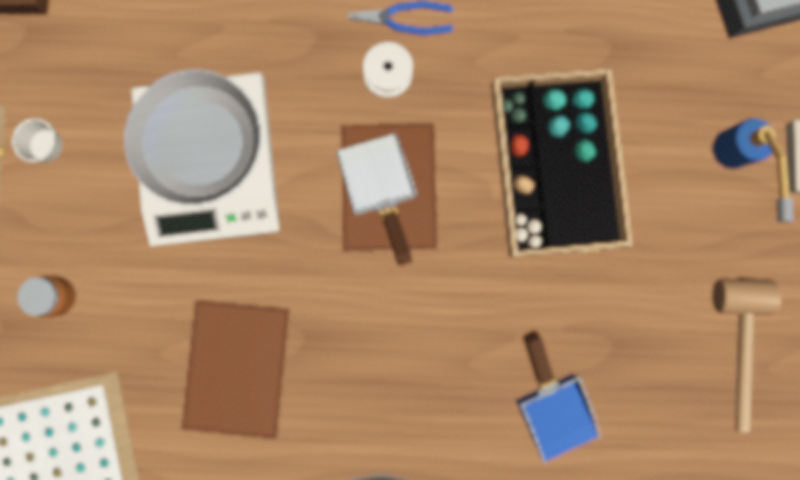

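The pictures show:
- **Scoop:** the metal scoop is at about (267,200) in the top picture, on the far pad at (277,204).
- **Other pad:** the bare pad at (197,294) is nearer the robot, so the far pad is the one meant.
- **Look-alike:** the blue scoop at (357,313) stays where it is.

Next I fit the poses.

```bash
cat > fit.py <<'E'
from h import *
from scipy.optimize import minimize
D=np.array([-np.cos(np.radians(35)),0,np.sin(np.radians(35))])
g=np.array([-.104,0,.076]); n=np.array([np.sin(np.radians(35)),0,np.cos(np.radians(35))])
SCOOP=[np.array([[.05,y,z] for y in(-.046,.046) for z in(0,.003)]+[[-.05,y,z] for y in(-.046,.046) for z in(0,.047)]),
 np.array([g+D*t+n*s+np.array([0,y,0]) for t in(-.041,.052) for s in(-.012,.012) for y in(-.011,.011)]),
 np.array([g+D*t+n*s+np.array([0,y,0]) for t in(-.062,-.041) for s in(-.007,.007) for y in(-.007,.007)])]
TRAY=[np.array([[x,y,z] for x in(-.132,.132) for y in(-.062,.114) for z in(0,.04)])]
a=np.arange(0,2*np.pi,.1)
BOWL=[np.array([[r*np.cos(t),r*np.sin(t),z] for t in a for r,z in((.096,.099),(.062,.054))])]
HOUS=[np.array([[x,y,z] for x in(-.135,.095) for y in(-.095,.095) for z in(0,.044)])]
SCALE=BOWL+HOUS
PAD=[np.array([[x,y,z] for x in(-.095,.095) for y in(-.07,.07) for z in(0,.003)])]
K=4
def mask(n,parts,p,z0):
    m=np.zeros((420*K,560*K),np.uint8); c,s=np.cos(p[2]),np.sin(p[2])
    for P in parts:
        W=P@np.array([[c,s,0],[-s,c,0],[0,0,1]])+[p[0],p[1],z0]
        uv=np.array([w2pix(n,w) for w in W]); h=cv2.convexHull(((uv+.5)*K).astype(np.float32))
        cv2.fillPoly(m,[h.astype(np.int32)],1)
    return cv2.resize(m.astype(np.float32),(560,420),interpolation=cv2.INTER_AREA)
def fit(cams,parts,p0,z0,ign=None):
    def cost(q):
        t=0
        for n,r in cams.items():
            m=mask(n,parts,[p0[0]+q[0]/100,p0[1]+q[1]/100,p0[2]+q[2]/10],z0); t+=1-np.minimum(m,r).sum()/np.maximum(m,r).sum()
        return t/len(cams)
    r=minimize(cost,[0,0,0],method='Nelder-Mead',options=dict(initial_simplex=[[-1,-1,-1],[1.5,0,0],[0,1.5,0],[0,0,1.5]],maxiter=120))
    return np.array(p0)+r.x/[100,100,10],r.fun
def reg(n,q,near):
    rs=env.regions_of(n,q); best=None
    for r in rs:
        ys,xs=np.nonzero(r['region']); d=np.hypot(xs.mean()-near[0],ys.mean()-near[1])
        if d<30 and (best is None or r['confidence']>best[1]): best=(r['region'].astype(np.float32),r['confidence'])
    return best
E
cat > m1.py <<'E'
from fit import *
env.read_camera('scene');env.read_camera('top')
for q,parts,pt,ps,z,zz,yaw in (('scoop_grip',SCOOP,(269,202),(288,228),.02,.003,.25),('tray',TRAY,(360,192),(258,303),.03,0,0),('scale',SCALE,(181,188),(340,185),.05,0,0)):
    p0=list(pix2w('top',*pt,z)[:2])+[yaw]
    if q=='scoop_grip':p0=[p0[0]+.03,p0[1]+.01,yaw]
    C={}
    for n,c in(('top',pt),('scene',ps)):
        b=reg(n,q,c)
        if b is None and q[:5]=='scoop': b=reg(n,'scoop',c)
        if b: C[n]=b[0]; print(q,n,b[1],b[0].sum())
    for s in [C]+[{k:v} for k,v in C.items()]:
        p,f=fit(s,parts,p0,zz); print(list(s),p.round(4),np.degrees(p[2]).round(2),round(f,3))
im=env.read_camera('top').astype(int); 
hsv=cv2.cvtColor(im.astype(np.uint8),cv2.COLOR_RGB2HSV)
m=((hsv[...,0]>70)&(hsv[...,0]<100)&(hsv[...,1]>90)&(hsv[...,2]>50)).astype(np.uint8); m[:, :340]=0;m[:,390:]=0;m[:140]=0;m[240:]=0
k,l,st,ce=cv2.connectedComponentsWithStats(m)
for i in range(1,k):
    if st[i,4]>15: print(st[i],ce[i].round(1),pix2w('top',*ce[i],.02).round(4))
E
python3 m1.py
```

```text
scoop_grip top 0.94 1354.0
scoop_grip scene 0.87 1557.0Traceback (most recent call last):
  File "m1.py", line 12, in <module>
    p,f=fit(s,parts,p0,zz); print(list(s),p.round(4),np.degrees(p[2]).round(2),round(f,3))
        ~~~^^^^^^^^^^^^^^^
  File "fit.py", line 28, in fit
    r=minimize(cost,[0,0,0],method='Nelder-Mead',options=dict(initial_simplex=[[-1,-1,-1],[1.5,0,0],[0,1.5,0],[0,0,1.5]],maxiter=120))
    res = _minimize_neldermead(fun, x0, args, callback, bounds=bounds,
                               **options)
    fsim[j] = func(sim[j])
              ~~~~^^^^^^^^
    fx = function(np.copy(x), *(wrapper_args + args))
  File "fit.py", line 26, in cost
    m=mask(n,parts,[p0[0]+q[0]/100,p0[1]+q[1]/100,p0[2]+q[2]/10],z0); t+=1-np.minimum(m,r).sum()/np.maximum(m,r).sum()
  File "fit.py", line 19, in mask
    uv=np.array([w2pix(n,w) for w in W]); h=cv2.convexHull(((uv+.5)*K).astype(np.float32))
                 ~~~~~^^^^^
  File "h.py", line 14, in w2pix
    c,T=cal(n); q=T[:3,:3].T@(np.array(p)-T[:3,3]); x,y=q[0]/q[2],q[1]/q[2]; s=1+c['k1']*(x*x+y*y)
        ~~~^^^
  File "h.py", line 5, in cal
    c=env.get_calibration(n); return c,np.array(c['extrinsics'])
ValueError: time passes only in moves, steps and waits
```

```bash
python3 - <<'E'
s=open('h.py').read()
s=s.replace("def cal(n):","import functools\n@functools.cache\ndef cal(n):",1)
open('h.py','w').write(s)
E
python3 m1.py
```

```text
scoop_grip top 0.8 1280.0
scoop_grip scene 0.68 1472.0
['top', 'scene'] [0.5551 0.0237 0.3339] 19.13 0.13
['top'] [0.5543 0.0216 0.3168] 18.15 0.082
['scene'] [0.5527 0.0281 0.3387] 19.41 0.124
tray top 0.87 5076.0
tray scene 0.68 8106.0
['top', 'scene'] [ 0.5799 -0.2761  0.118 ] 6.76 0.11
['top'] [ 0.5796 -0.2777  0.107 ] 6.13 0.103
['scene'] [ 0.58   -0.275   0.1165] 6.68 0.106
scale top 0.79 5515.0
scale scene 0.88 3515.0
['top', 'scene'] [0.5856 0.2766 0.1487] 8.52 0.068
['top'] [0.5857 0.2761 0.1604] 9.19 0.035
['scene'] [0.5834 0.2897 0.1511] 8.66 0.077
[351 154  13  12 124] [357.2 159.4] [ 0.6727 -0.2432  0.02  ]
[366 154  14  23 220] [372.3 164.8] [ 0.6579 -0.289   0.02  ]
[354 167  12  12 117] [359.4 172.6] [ 0.6326 -0.2497  0.02  ]
[367 179  12  13 116] [372.5 184.9] [ 0.5968 -0.2893  0.02  ]
```

```bash
python3 - <<'E'
from fit import *
im=env.read_camera('top')
def draw(I,n,parts,p,z0,off,k,col):
    for P in parts:
        c,s=np.cos(p[2]),np.sin(p[2]); W=P@np.array([[c,s,0],[-s,c,0],[0,0,1]])+[p[0],p[1],z0]
        uv=(np.array([w2pix(n,w) for w in W])+.5-off)*k
        cv2.polylines(I,[cv2.convexHull(uv.astype(np.float32)).astype(np.int32)],True,col,1)
out=[]
for c,parts,p,z in(((235,165,305,250),SCOOP,[.5543,.0216,.3168],.003),((320,135,400,245),[TRAY[0][TRAY[0][:,2]>.03],np.array([[x,y,.04] for x in(-.125,.125) for y in(-.055,.055)])],[.58,-.277,.112],0)):
    k=5; I=cv2.resize(im[c[1]:c[3],c[0]:c[2]],None,fx=k,fy=k,interpolation=cv2.INTER_CUBIC).copy()
    draw(I,'top',parts,p,z,np.array(c[:2]),k,(255,0,255))
    if parts is SCOOP: draw(I,'top',PAD,[.545,.003,0],0,np.array(c[:2]),k,(0,255,0))
    out.append(cv2.copyMakeBorder(I,0,550-I.shape[0],0,0,cv2.BORDER_CONSTANT))
cv2.imwrite('pics/c.png',np.hstack(out)[:,:,::-1])
E
```

```text
(no output)
```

View pics/c.png

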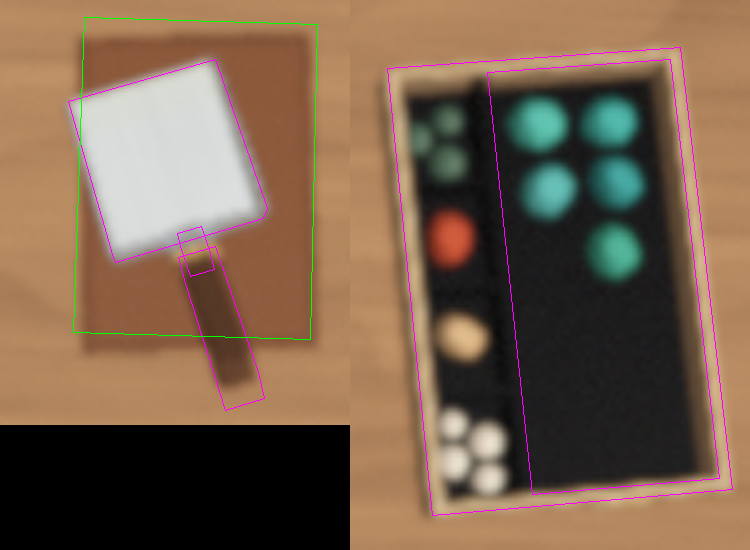

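The pan outline and the tray's rim and inner outline fit well. The pad's corners in the crop put its centre at about (0.536, 0.003). The five chunks lie within ±40 mm of the compartment's midline. Next I write a planner helper and move above the handle.

```bash
cat > plan.py <<'E'
from h import *
TRAYP=np.array([.58,-.277,np.radians(6.4)]); SC0=np.array([.5543,.0216,.003,np.radians(18.1)])
BOWLC=np.array([.5857,.277])
def Rsc(yaw,nd=0): # scoop orientation, nd = nose-down degrees
    return R.from_euler('z',yaw)*R.from_euler('y',nd,degrees=True)
def tool_from_scoop(p,Rs,lean=0,g=(-.0958,0,.0703)):
    # lean>0: fingers point forward along scoop x
    Rt=Rs*R.from_euler('y',-lean,degrees=True)*R.from_euler('x',180,degrees=True)
    return np.array(p)+Rs.apply(g)+Rt.apply([0,0,.0187]),Rt
def cur():
    o=env.get_obs(); return o['tool_pos'],R.from_euler('xyz',o['tool_rot'],degrees=True)
def plan(wps,open_,start=None,q=.5,qa=.005):
    p,r=start or cur(); rows=[]
    for (pt,rt),n in wps:
        p0,r0=p,r; rv=(r0.inv()*rt).as_rotvec()
        for i in range(1,n+1):
            pd=p0+(pt-p0)*i/n; rd=r0*R.from_rotvec(rv*i/n)
            s=np.round(r.inv().apply(pd-p)*1000/q)*q; w=np.round((r.inv()*rd).as_rotvec()/qa)*qa
            p=p+r.apply(s/1000); r=r*R.from_rotvec(w)
            rows.append([open_]+[float(x)+0. for x in s]+[round(float(x),3)+0. for x in w])
    for k in range(0,len(rows),12): print(str(rows[k:k+12]).replace(' ','').replace('.0,',',').replace('.0]',']').replace('-0,','0,').replace('-0]','0]'))
    print('end',p.round(4),r.as_euler('xyz',degrees=True).round(2))
    return p,r
def st():
    o=env.get_obs()
    print('t',o['time_s'],'q',o['qpos'].round(1),'p',o['tool_pos'].round(4),o['tool_rot'].round(2),'F',o['force'].round(1),'T',o['wrist_torque'].round(2),'g',o['grip_width'])
E
python3 - <<'E'
from plan import *
Rs=Rsc(SC0[3])
tp,tr=tool_from_scoop(SC0[:3],Rs)
print(tp)
mid=(np.array([.47,.24,.22]),Rsc(np.radians(95))*R.from_euler('x',180,degrees=True))
plan([(mid,10),((tp+[0,0,.11],tr),10)],87)
E
```

```text
[ 0.46324059 -0.0081628   0.0546    ]
[[87,-39.5,-30,0.5,0,0,0.125],[87,-43,-25,0,0,0,0.12],[87,-46,-19.5,0.5,0,0,0.125],[87,-47.5,-14,0,0,0,0.125],[87,-49,-7.5,0.5,0,0,0.12],[87,-50,-1.5,0,0,0,0.125],[87,-49.5,4,0.5,0,0,0.125],[87,-48.5,11,0,0,0,0.12],[87,-47,16,0.5,0,0,0.125],[87,-44.5,22,0,0,0,0.125],[87,-24.5,-3,5.5,0,0,0.135],[87,-25,1,5.5,0,0,0.135]]
[[87,-24.5,3.5,5.5,0,0,0.13],[87,-23.5,7.5,5.5,0,0,0.135],[87,-23,10,6,0,0,0.135],[87,-21,13,5.5,0,0,0.135],[87,-19,16,5.5,0,0,0.135],[87,-17,18.5,5.5,0,0,0.13],[87,-14,20,5.5,0,0,0.135],[87,-11.5,22,5.5,0,0,0.135]]
end [ 0.4632 -0.0081  0.1646] [-1.80e+02 -1.00e-02  1.81e+01]
```

send_rows --pt "87 -39.5 -30 0.5 0 0 0.125" --pt "87 -43 -25 0 0 0 0.12" --pt "87 -46 -19.5 0.5 0 0 0.125" --pt "87 -47.5 -14 0 0 0 0.125" --pt "87 -49 -7.5 0.5 0 0 0.12" --pt "87 -49 -1.5 0 0 0 0.125" --pt "87 -49.5 4 0.5 0 0 0.125" --pt "87 -48.5 11 0 0 0 0.12" --pt "87 -47 16 0.5 0 0 0.125" --pt "87 -44.5 22 0 0 0 0.125" --pt "87 -24.5 -3 5.5 0 0 0.135" --pt "87 -25 1 5.5 0 0 0.135"

```text
time_s: 2.6
tool_pos: [0.4689, 0.189, 0.2091]
tool_rot: [180.0, -0.0, 78.9]
force: [-0.6, 0.3, 0.0]
grip_width: 0.0873
```

send_rows --pt "87 -24.5 3.5 5.5 0 0 0.13" --pt "87 -23.5 7.5 5.5 0 0 0.135" --pt "87 -23 10 6 0 0 0.135" --pt "87 -21 13 5.5 0 0 0.135" --pt "87 -19 16 5.5 0 0 0.135" --pt "87 -17 18.5 5.5 0 0 0.13" --pt "87 -14 20 5.5 0 0 0.135" --pt "87 -11.5 22 5.5 0 0 0.135" --pt "87 0 0 0 0 0 0" --pt "87 0 0 0 0 0 0"

```text
time_s: 3.6
tool_pos: [0.4625, -0.0073, 0.1647]
tool_rot: [-180.0, -0.0, 18.1]
force: [-0.4, 0.8, 0.7]
grip_width: 0.0871
```

```bash
python3 -c "
from plan import *
st()"
```

```text
t 3.6 q [-35.6  -3.9  32.4 114.1   2.2  69.1 -76. ] p [ 0.4625 -0.0073  0.1647] [-1.7996e+02 -3.0000e-02  1.8110e+01] F [-0.4  0.8  0.7] T [-0.01  0.1  -0.01] g 0.08713359471349294
```

```bash
python3 -c "
from plan import *
a=tool_from_scoop(SC0[:3],Rsc(SC0[3]),15)
plan([((a[0]+[0,0,.06],a[1]),5),(a,5)],70)"
```

```text
[[70,1,0,10,0,0.05,0],[70,0.5,0.5,10,0,0.055,0],[70,0,0,10,0,0.05,0],[70,-0.5,0.5,9.5,0,0.055,0],[70,-1,0,10,0,0.05,0],[70,-3,0,11.5,0,0,0],[70,-3,0,11.5,0,0,0],[70,-3,0,12,0,0,0],[70,-3.5,0,11.5,0,0,0],[70,-3,0,11.5,0,0,0]]
end [ 0.4677 -0.0066  0.0553] [-179.96  -14.93   18.1 ]
```

send_rows --pt "70 1 0 10 0 0.05 0" --pt "70 0.5 0.5 10 0 0.055 0" --pt "70 0 0 10 0 0.05 0" --pt "70 -0.5 0.5 9.5 0 0.055 0" --pt "70 -1 0 10 0 0.05 0" --pt "70 -3 0 11.5 0 0 0" --pt "70 -3 0 11.5 0 0 0" --pt "70 -3 0 12 0 0 0" --pt "70 -3.5 0 11.5 0 0 0" --pt "70 -3 0 11.5 0 0 0" --pt "70 0 0 0 0 0 0" --pt "70 0 0 0 0 0 0"

```text
time_s: 4.8
tool_pos: [0.468, -0.0062, 0.0553]
tool_rot: [180.0, -14.9, 18.2]
force: [0.7, 0.8, -0.0]
grip_width: 0.0702
```

```bash
python3 -c "
from plan import *
st()
im=env.read_camera('scene')
cv2.imwrite('pics/d.png',cv2.resize(im[150:290,200:360],None,fx=4,fy=4,interpolation=cv2.INTER_CUBIC)[:,:,::-1])"
```

```text
t 4.8 q [-35.3  -6.8  35.6 131.7  -1.1  39.8 -70.5] p [ 0.468  -0.0062  0.0553] [179.96 -14.85  18.19] F [ 0.7  0.8 -0. ] T [-0.18  0.39 -0.01] g 0.07021188401471928
```

View pics/d.png

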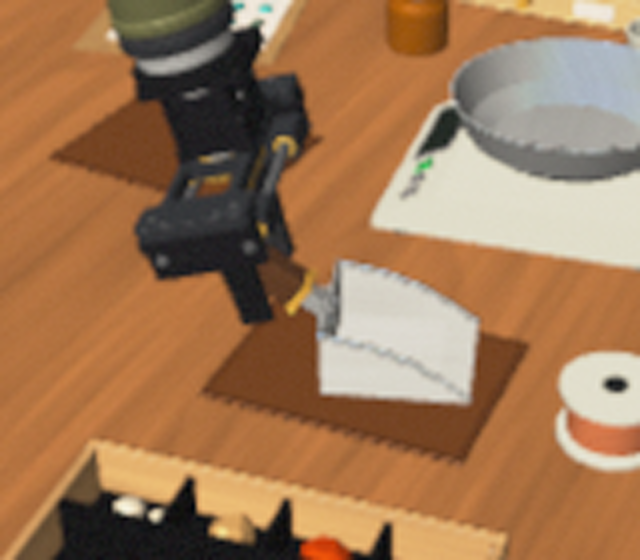

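The fingers straddle the handle with the pan flat on the pad. I close on it, asking for 100 N first.

send_rows --pt "10 0 0 0 0 0 0" --pt "10 0 0 0 0 0 0" --pt "10 0 0 0 0 0 0" --pt "10 0 0 0 0 0 0" --pt "10 0 0 0 0 0 0" --pt "10 0 0 0 0 0 0" --pt "10 0 0 0 0 0 0" --grip_force 100

```text
time_s: 5.55
tool_pos: [0.4676, -0.0067, 0.0551]
tool_rot: [-180.0, -14.9, 18.1]
force: [-0.7, -1.1, 0.3]
grip_width: 0.0223
```

```bash
cat >> plan.py <<'E'
G_R=Rsc(SC0[3]).inv()*R.from_euler('xyz',[-180,-14.9,18.1],degrees=True)
G_p=Rsc(SC0[3]).inv().apply(np.array([.4676,-.0067,.0551])-SC0[:3])
def T(p,Rs): return np.array(p)+Rs.apply(G_p),Rs*G_R
def tr(x,y,z): c,s=np.cos(TRAYP[2]),np.sin(TRAYP[2]); return np.array([TRAYP[0]+c*x-s*y,TRAYP[1]+s*x+c*y,z])
def scoop_now():
    p,r=cur(); Rs=r*G_R.inv(); return p-Rs.apply(G_p),Rs
def show():
    p,Rs=scoop_now(); st(); d=p-[*TRAYP[:2],0]; c,s=np.cos(TRAYP[2]),np.sin(TRAYP[2])
    print('scoop',p.round(4),'ypr',Rs.as_euler('ZYX',degrees=True).round(2),'tray xy',round(c*d[0]+s*d[1],4),round(c*d[1]-s*d[0],4))
E
python3 -c "
from plan import *
a=Rsc(SC0[3]);b=Rsc(TRAYP[2])
plan([(T(SC0[:3]+[0,0,.1],a),5),(T(tr(-.064,0,.1),b),11),(T(tr(-.064,0,.02),b),4)],10)"
```

```text
[[10,5,0,-19.5,0,0,0],[10,5.5,0,-19,0,0,0],[10,5,0,-19.5,0,0,0],[10,5,0,-19.5,0,0,0],[10,5,0,-19,0,0,0],[10,-11.5,23.5,-3,-0.005,0,0.02],[10,-11,24,-2.5,-0.005,0,0.015],[10,-10.5,24,-2.5,-0.005,0,0.02],[10,-10,24.5,-2.5,-0.005,0,0.015],[10,-9.5,24.5,-2,-0.005,0,0.02],[10,-9.5,24.5,-2.5,-0.005,0,0.02],[10,-8.5,25,-2,-0.005,0,0.015]]
[[10,-8.5,25,-1.5,-0.005,0,0.02],[10,-8,25,-2,-0.005,0,0.015],[10,-7,25.5,-1.5,-0.005,0,0.02],[10,-7,25,-1.5,-0.005,0,0.015],[10,-5,0,19.5,0,0,0],[10,-5.5,0,19,0,0,0],[10,-5,0,19.5,0,0,0],[10,-5.5,0,19,0,0,0]]
end [ 0.4255 -0.2943  0.0721] [179.83 -14.91   6.53]
```

send_rows --pt "10 5 0 -19.5 0 0 0" --pt "10 5.5 0 -19 0 0 0" --pt "10 5 0 -19.5 0 0 0" --pt "10 5 0 -19.5 0 0 0" --pt "10 5 0 -19 0 0 0" --pt "10 -11.5 23.5 -3 -0.005 0 0.02" --pt "10 -11 24 -2.5 -0.005 0 0.015" --pt "10 -10.5 24 -2.5 -0.005 0 0.02" --pt "10 -10 24.5 -2.5 -0.005 0 0.015" --pt "10 -9.5 24.5 -2 -0.005 0 0.02" --pt "10 -9.5 24.5 -2.5 -0.005 0 0.02" --pt "10 -8.5 25 -2 -0.005 0 0.015"

```text
time_s: 6.75
tool_pos: [0.4402, -0.1907, 0.1529]
tool_rot: [179.9, -14.9, 10.6]
force: [0.4, 0.2, -0.6]
grip_width: 0.0214
```

send_rows --pt "10 -8.5 25 -1.5 -0.005 0 0.02" --pt "10 -8 25 -2 -0.005 0 0.015" --pt "10 -7 25.5 -1.5 -0.005 0 0.02" --pt "10 -7 25 -1.5 -0.005 0 0.015" --pt "10 0 0 0 0 0 0" --pt "10 0 0 0 0 0 0"

```text
time_s: 7.35
tool_pos: [0.4255, -0.294, 0.1515]
tool_rot: [179.9, -14.8, 6.5]
force: [-0.4, -0.2, -1.6]
grip_width: 0.0219
```

```bash
cat > view.py <<'E'
import sys
from fit import *
from plan import scoop_now,show
# side-by-side crops with predicted scoop outline
def view(f,sc=(180,190,340,350),tc=(320,130,400,250),dz=0,dr=0):
    show(); p,Rs=scoop_now(); Rs=Rs*R.from_euler('y',dr,degrees=True); out=[]
    for n,c in(('scene',sc),('top',tc)):
        im=env.read_camera(n); k=600/(c[3]-c[1]); k=min(k,400/(c[2]-c[0]))
        I=cv2.resize(im[c[1]:c[3],c[0]:c[2]],None,fx=k,fy=k,interpolation=cv2.INTER_CUBIC).copy()
        for P in SCOOP:
            uv=(np.array([w2pix(n,w) for w in Rs.apply(P)+p])+.5-np.array(c[:2]))*k
            cv2.polylines(I,[cv2.convexHull(uv.astype(np.float32)).astype(np.int32)],True,(255,0,255),1)
        out.append(cv2.copyMakeBorder(I,0,600-I.shape[0],0,0,cv2.BORDER_CONSTANT))
    cv2.imwrite('pics/'+f,np.hstack(out)[:,:,::-1])
E
python3 -c "
from view import *
view('e.png')"
```

```text
t 7.35 q [-20.3  -8.1  56.6 118.   -3.9  55.5 -44.9] p [ 0.4255 -0.294   0.1515] [179.86 -14.84   6.47] F [-0.4 -0.2 -1.6] T [-0.1   0.58  0.02] g 0.02191661167121398
scoop [ 0.516  -0.2839  0.0993] ypr [ 6.43  0.06 -0.13] tray xy -0.0643 0.0003
```

View pics/e.png

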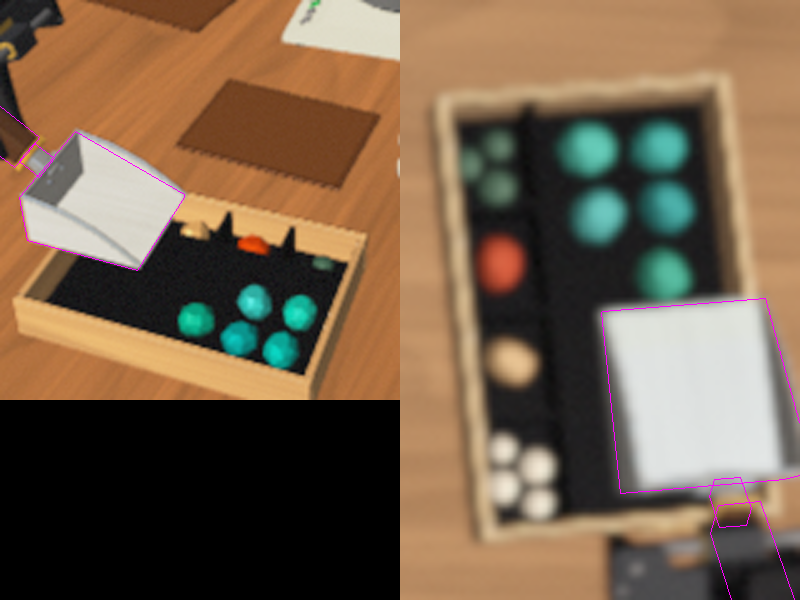

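Outline and picture agree: no sag, and the lip is short of the chunks. Descending.

```bash
python3 -c "
from plan import *
b=Rsc(TRAYP[2],1.5)
plan([(T(tr(-.064,0,.02),b),5),(T(tr(-.064,0,.0085),b),5)],10)"
```

```text
[[10,-4,0.5,15,0,-0.005,0],[10,-3.5,0,15,0,-0.005,0],[10,-3.5,0.5,15,0,-0.005,0],[10,-3.5,0,15,0,-0.005,0.005],[10,-3.5,0.5,15,0,-0.005,0],[10,-0.5,0,2,0,0,0],[10,-0.5,0,2.5,0,0,0],[10,-0.5,0,2,0,0,0],[10,-0.5,0,2.5,0,0,0],[10,-0.5,0,2,0,0,0]]
end [ 0.4273 -0.2942  0.0631] [179.96 -13.44   6.31]
```

send_rows --pt "10 -4 0.5 15 0 -0.005 0" --pt "10 -3.5 0 15 0 -0.005 0" --pt "10 -3.5 0.5 15 0 -0.005 0" --pt "10 -3.5 0 15 0 -0.005 0.005" --pt "10 -3.5 0.5 15 0 -0.005 0" --pt "10 -0.5 0 2 0 0 0" --pt "10 -0.5 0 2.5 0 0 0" --pt "10 -0.5 0 2 0 0 0" --pt "10 -0.5 0 2.5 0 0 0" --pt "10 -0.5 0 2 0 0 0" --pt "10 0 0 0 0 0 0"

```text
time_s: 8.55
tool_pos: [0.4275, -0.2955, 0.0636]
tool_rot: [179.9, -13.5, 6.2]
force: [0.6, 0.0, -1.0]
grip_width: 0.0217
```

```bash
python3 -c "
from plan import *
show()"
```

```text
t 8.55 q [-19.7   6.1  61.3 122.1 -20.8  47.4 -29.7] p [ 0.4275 -0.2955  0.0636] [179.91 -13.49   6.23] F [ 0.6  0.  -1. ] T [-0.06  0.56  0.02] g 0.02168887828727131
scoop [ 0.5168 -0.2858  0.0092] ypr [ 6.21  1.41 -0.09] tray xy -0.0638 -0.0017
```

send_rows --pt "10 0 -0.5 1 0 0 0" --pt "10 0 -0.5 1 0 0 0" --pt "10 0 0 0 0 0 0"

```text
time_s: 8.85
tool_pos: [0.428, -0.2945, 0.0617]
tool_rot: [179.9, -13.5, 6.2]
force: [0.8, -0.1, -1.1]
grip_width: 0.0215
```

send_rows --pt "10 0 -0.5 0.5 0 0 0" --pt "10 0 0 0 0 0 0"

```text
time_s: 9.05
tool_pos: [0.4282, -0.2942, 0.0615]
tool_rot: [179.9, -13.5, 6.2]
force: [-0.2, 0.5, 1.2]
grip_width: 0.0218
```

```bash
python3 -c "
from plan import *
show()"
```

```text
t 9.05 q [-19.8   6.3  61.1 122.3 -21.1  47.1 -29.6] p [ 0.4282 -0.2942  0.0615] [179.88 -13.53   6.22] F [-0.2  0.5  1.2] T [-0.06  0.39  0.02] g 0.02177126669586606
scoop [ 0.5177 -0.2847  0.0072] ypr [ 6.19  1.37 -0.12] tray xy -0.0628 -0.0007
```

```bash
python3 -c "
from plan import *
b=Rsc(TRAYP[2],1.4)
plan([(T(tr(.02,0,.0069),b),12),(T(tr(.062,0,.0069),b),7)],10)"
```

```text
[[10,6.5,0,1.5,0,0,0],[10,7,0,2,0,0,0],[10,6.5,0,1.5,0,0,0],[10,7,0,1.5,0,0,0],[10,6.5,0,1.5,0,0,0],[10,6.5,-0.5,2,0,0,0],[10,7,0,1.5,0,0,0],[10,6.5,0,1.5,0,0,0],[10,7,0,1.5,0,0,0],[10,6.5,0,2,0,0,-0.005],[10,7,0,1.5,0.005,0,0],[10,6.5,0,1.5,0,0,0]]
[[10,6,0,1.5,0,0,0],[10,5.5,0,1.5,0,0,0],[10,6,0,1.5,0,0,0],[10,6,0,1,0,0,0],[10,5.5,0,1.5,0,0,0],[10,6,0,1.5,0,0,0],[10,6,0,1.5,0,0,0]]
end [ 0.5525 -0.2799  0.0612] [-179.91  -13.53    6.51]
```

send_rows --pt "10 6.5 0 1.5 0 0 0" --pt "10 7 0 2 0 0 0" --pt "10 6.5 0 1.5 0 0 0" --pt "10 7 0 1.5 0 0 0" --pt "10 6.5 0 1.5 0 0 0" --pt "10 6.5 -0.5 2 0 0 0" --pt "10 7 0 1.5 0 0 0" --pt "10 6.5 0 1.5 0 0 0" --pt "10 7 0 1.5 0 0 0" --pt "10 6.5 0 2 0 0 -0.005" --pt "10 7 0 1.5 0.005 0 0" --pt "10 6.5 0 1.5 0 0 0"

```text
time_s: 10.25
tool_pos: [0.5107, -0.2847, 0.061]
tool_rot: [-179.9, -13.5, 6.5]
force: [-3.5, 0.0, 3.9]
grip_width: 0.0215
```

```bash
python3 -c "
from plan import *
show()
b=Rsc(TRAYP[2],1.4)
plan([(T(tr(.062,0,.0069),b),8)],10)"
```

```text
t 10.25 q [-17.2  17.1  55.6 114.3 -31.1  49.8 -28.3] p [ 0.5107 -0.2847  0.061 ] [-179.89  -13.47    6.53] F [-3.5  0.   3.9] T [-0.1   0.34 -0.03] g 0.021467464070280405
scoop [ 0.6    -0.2744  0.0066] ypr [6.56 1.43 0.11] tray xy 0.0201 0.0004
[[10,5,0,1,0,0,0],[10,5,0,1.5,0,0,0],[10,5.5,0,1,0,0,0],[10,5,0,1.5,0,0,0],[10,5,0,1,0,0,0],[10,5,0,1,0,0,0],[10,5,0,1.5,0,0,0],[10,5.5,0,1,0,0,0]]
end [ 0.5525 -0.2799  0.0613] [-179.89  -13.47    6.53]
```

Forces are low. Pushing on towards the far wall.

send_rows --pt "10 5 0 1 0 0 0" --pt "10 5 0 1.5 0 0 0" --pt "10 5.5 0 1 0 0 0" --pt "10 5 0 1.5 0 0 0" --pt "10 5 0 1 0 0 0" --pt "10 5 0 1 0 0 0" --pt "10 5 0 1.5 0 0 0" --pt "10 5.5 0 1 0 0 0"

```text
time_s: 11.05
tool_pos: [0.5521, -0.2798, 0.0612]
tool_rot: [-179.9, -13.5, 6.5]
force: [-3.9, 0.0, 3.7]
grip_width: 0.0217
```

```bash
python3 -c "
from view import *
view('f.png')"
```

```text
t 11.05 q [-16.2  21.5  53.4 109.9 -34.   51.1 -29.5] p [ 0.5521 -0.2798  0.0612] [-179.88  -13.46    6.51] F [-3.9  0.   3.7] T [-0.14  0.6   0.04] g 0.02166726422305897
scoop [ 0.6413 -0.2694  0.0068] ypr [6.54 1.44 0.12] tray xy 0.0618 0.0007
```

View pics/f.png

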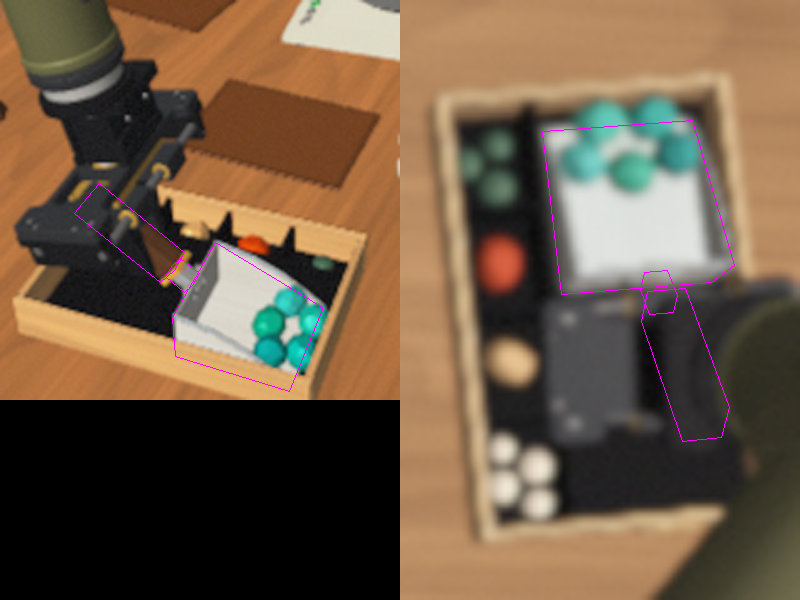

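All five chunks have ridden up: three are well in, and two are at the lip against the far wall, at (605,120) and (655,118) in the crop. I push the last 9 mm and then tilt the nose up.

```bash
python3 -c "
from plan import *
b=Rsc(TRAYP[2],1.4)
e=plan([(T(tr(.0705,0,.0069),b),4)],10)
w=[]
def up(deg,back=.0215,lift=0):
    Rs=Rsc(TRAYP[2],-deg); pb=tr(back,0,.0065+lift) # rear bottom edge
    return T(pb-Rs.apply([-.05,0,0]),Rs)
plan([(up(6),3),(up(12,.023),3),(up(18,.024),4)],10,start=e)"
```

```text
[[10,2,0,0.5,0,0,0],[10,1.5,0.5,0.5,0,0,0],[10,2,0,0.5,0,0,0],[10,2,0,0.5,0,0,0.005]]
end [ 0.561  -0.2789  0.061 ] [-179.86  -13.52    6.28]
[[10,-2.5,0,2,0,0.045,0],[10,-2.5,0,1.5,0,0.04,0],[10,-2.5,0,1.5,0,0.045,0],[10,-1.5,0,1.5,0,0.035,0],[10,-2,0,1,0,0.035,0],[10,-1.5,0,1,0,0.035,0],[10,-1.5,0,1,0,0.025,0],[10,-1,0,1,0,0.025,0],[10,-1.5,0,0.5,0,0.025,0],[10,-1.5,0,1,0,0.03,-0.005]]
end [ 0.5488 -0.2802  0.0432] [179.98 -33.01   6.57]
```

send_rows --pt "10 2 0 0.5 0 0 0" --pt "10 1.5 0.5 0.5 0 0 0" --pt "10 2 0 0.5 0 0 0" --pt "10 2 0 0.5 0 0 0.005" --pt "10 0 0 0 0 0 0"

```text
time_s: 11.65
tool_pos: [0.5601, -0.2792, 0.0611]
tool_rot: [-179.8, -13.5, 6.2]
force: [-1.9, 0.3, 3.7]
grip_width: 0.0216
```

```bash
python3 -c "
from view import *
view('g.png')"
```

```text
t 11.65 q [-16.   22.4  53.  109.  -34.6  51.4 -29.9] p [ 0.5601 -0.2792  0.0611] [-179.82  -13.49    6.23] F [-1.9  0.3  3.7] T [-0.11  0.29 -0.04] g 0.021595357552888203
scoop [ 0.6494 -0.2692  0.0067] ypr [6.28 1.41 0.17] tray xy 0.0698 -0.0
```

View pics/g.png

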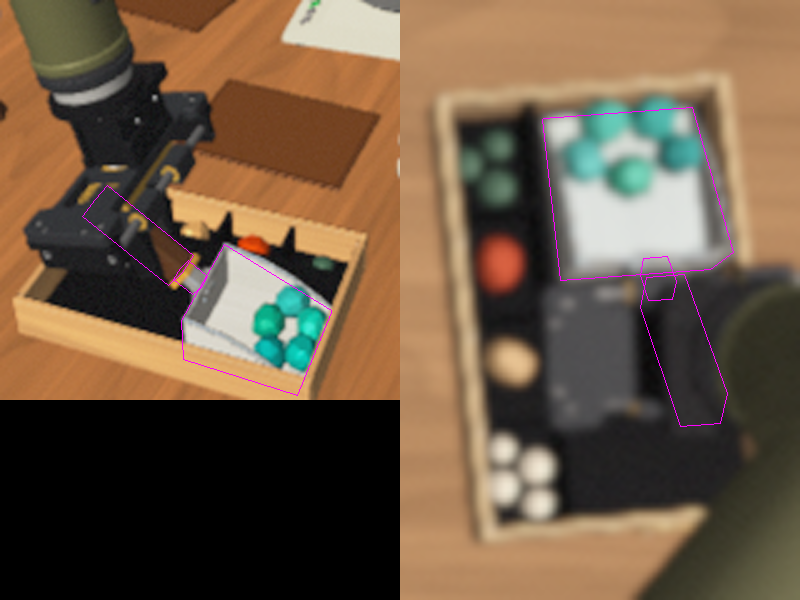

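send_rows --pt "10 -2.5 0 2 0 0.045 0" --pt "10 -2.5 0 1.5 0 0.04 0" --pt "10 -2.5 0 1.5 0 0.045 0" --pt "10 -1.5 0 1.5 0 0.035 0" --pt "10 -2 0 1 0 0.035 0" --pt "10 -1.5 0 1 0 0.035 0" --pt "10 -1.5 0 1 0 0.025 0" --pt "10 -1 0 1 0 0.025 0" --pt "10 -1.5 0 0.5 0 0.025 0" --pt "10 -1.5 0 1 0 0.03 -0.005" --pt "10 0 0 0 0 0 0"

```text
time_s: 12.85
tool_pos: [0.5471, -0.2802, 0.0428]
tool_rot: [-179.9, -33.0, 6.4]
force: [-1.7, 0.1, 2.4]
grip_width: 0.0217
```

```bash
python3 -c "
from plan import *
show()
def up(deg,back,z):
    Rs=Rsc(TRAYP[2],-deg); return T(tr(back,0,z)-Rs.apply([-.05,0,0]),Rs)
plan([(up(18,.022,.02),3),(up(27,.018,.05),6),(up(27,.018,.05),2),(up(27,.018,.13),7)],10)"
```

```text
t 12.85 q [ -2.5  14.1  43.9 124.  -61.8  37.4   3.3] p [ 0.5471 -0.2802  0.0428] [-179.86  -32.97    6.37] F [-1.7  0.1  2.4] T [-0.04  1.    0.08] g 0.021703381564745505
scoop [ 0.6493 -0.2686  0.0216] ypr [  6.41 -18.07   0.13] tray xy 0.0698 0.0006
[[10,2.5,0,-4,0,0,0],[10,2.5,0.5,-4,0,0,0],[10,2.5,0,-4,0,0,0],[10,0.5,0,-3.5,0,0.025,0],[10,1,0,-4,0,0.025,0],[10,0.5,0,-3.5,0,0.03,0],[10,1,0,-4,0,0.025,0],[10,1,0,-3.5,0,0.025,0],[10,1,0,-3.5,0,0.025,0],[10,0,0,0,0,0,0],[10,0,0,0,0,0,0],[10,7.5,0,-8.5,0,0,0]]
[[10,8,0,-8.5,0,0,0],[10,7.5,0,-8.5,0,0,0],[10,7.5,0,-8.5,0,0,0],[10,7.5,0,-8.5,0,0,0],[10,8,0,-8.5,0,0,0],[10,7.5,-0.5,-8.5,0,0,0]]
end [ 0.5379 -0.2815  0.1576] [-179.84  -41.85    6.34]
```

send_rows --pt "10 2.5 0 -4 0 0 0" --pt "10 2.5 0.5 -4 0 0 0" --pt "10 2.5 0 -4 0 0 0" --pt "10 4 0 -7 0 0.01 0" --pt "10 5 0 -8 0 0.01 0" --pt "10 5 0 -8 0 0.01 0" --pt "10 5 0 -8 0 0.01 0" --pt "10 5 0 -8 0 0.01 0" --pt "10 5 0 -8 0 0 0" --pt "10 5 0 -8 0 0 0" --pt "10 5 0 -8 0 0 0" --pt "10 0 0 0 0 0 0"

```text
time_s: 14.05
tool_pos: [0.5442, -0.2823, 0.1336]
tool_rot: [180.0, -36.0, 6.5]
force: [0.3, -0.3, -3.7]
grip_width: 0.0218
```

```bash
python3 -c "
from view import *
view('h.png',sc=(180,150,340,310))"
```

```text
t 14.05 q [ -6.6   2.1  47.5 122.4 -45.9  39.3 -10.8] p [ 0.5442 -0.2823  0.1336] [179.96 -36.02   6.51] F [ 0.3 -0.3 -3.7] T [-0.25  1.39  0.04] g 0.021778773502923468
scoop [ 0.6474 -0.2706  0.1179] ypr [  6.5  -21.12  -0.03] tray xy 0.0677 -0.0011
```

View pics/h.png

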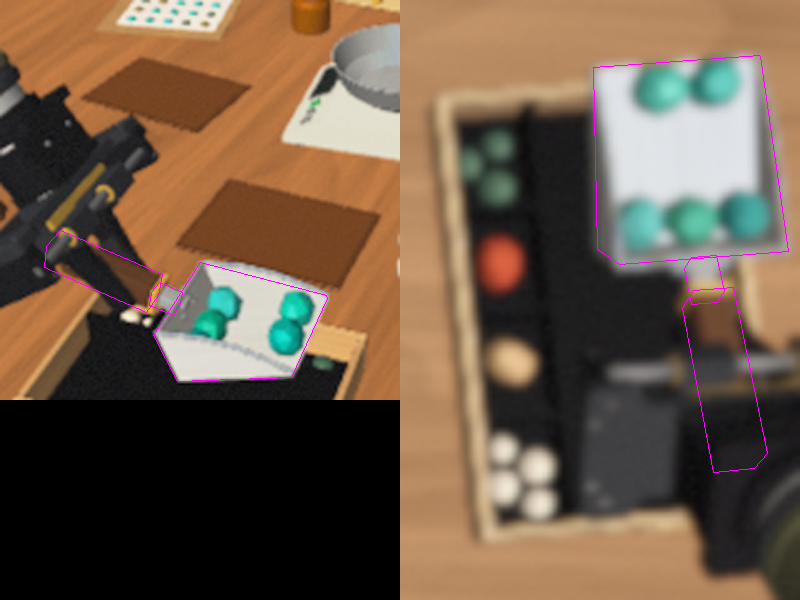

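All five are in the pan: three at the back wall, two still near the lip at (660,88) and (715,82). I tilt a little more so those two slide back too.

send_rows --pt "10 0 0 0 0 0.025 0" --pt "10 0 0 0 0 0.025 0" --pt "10 0 0 0 0 0.025 0" --pt "10 0 0 0 0 0.025 0" --pt "10 0 0 0 0 0.02 0" --pt "10 0 0 0 0 0 0" --pt "10 0 0 0 0 0 0" --pt "10 0 0 0 0 0 0" --pt "10 0 0 0 0 0 0"

```text
time_s: 15.05
tool_pos: [0.5438, -0.2815, 0.1316]
tool_rot: [-180.0, -42.7, 6.5]
force: [0.2, -0.6, -3.4]
grip_width: 0.0215
```

```bash
python3 - <<'E'
from plan import *
show()
im=env.read_camera('top')
hsv=cv2.cvtColor(im,cv2.COLOR_RGB2HSV)
m=((hsv[...,0]>70)&(hsv[...,0]<100)&(hsv[...,1]>90)&(hsv[...,2]>50)).astype(np.uint8); m[:, :340]=0;m[:,400:]=0;m[:110]=0;m[240:]=0
k,l,s,ce=cv2.connectedComponentsWithStats(m)
for i in range(1,k):
    if s[i,4]>15: print(s[i],ce[i].round(1))
print(w2pix('top',scoop_now()[0]),w2pix('top',scoop_now()[0]+scoop_now()[1].apply([.05,0,0])))
E
```

```text
t 15.05 q [ -4.2   2.1  48.3 126.5 -60.7  38.6   5.2] p [ 0.5438 -0.2815  0.1316] [-179.99  -42.7     6.54] F [ 0.2 -0.6 -3.4] T [-0.22  1.63  0.04] g 0.02152018833969676
scoop [ 0.6481 -0.2696  0.128 ] ypr [ 6.54e+00 -2.78e+01  1.00e-02] tray xy 0.0685 -0.0002
[380 158   9   7  49] [384.4 161. ]
[366 161  28  18 255] [377.7 170.5]
[375.67462894 159.01373199] [376.05922758 140.78198823]
```

```bash
cat >> plan.py <<'E'
def pour(nd,lipz,adv,yaw=np.radians(25)):
    Rs=Rsc(yaw,nd); l=np.array([BOWLC[0]+adv*np.cos(yaw),BOWLC[1]+adv*np.sin(yaw),lipz])
    return T(l-Rs.apply([.05,0,0]),Rs)
E
python3 -c "
from plan import *
y=np.radians
plan([(T([.62,-.26,.19],Rsc(y(6.5),-20)),5),(T([.60,0,.20],Rsc(y(15),-20)),11),(pour(-20,.22,.0),9)],10)"
```

```text
[[10,6.5,-2.5,-14.5,0,-0.025,0],[10,6.5,-2.5,-15,0,-0.03,0],[10,5.5,-2.5,-15,0,-0.025,0],[10,5.5,-2.5,-15,0,-0.03,0],[10,5,-3,-15.5,0,-0.025,0],[10,1.5,-22.5,0,0.01,0,-0.01],[10,1.5,-22,0,0.005,0,-0.01],[10,1.5,-22.5,0,0.01,0,-0.015],[10,2.5,-22,0.5,0.005,0,-0.01],[10,2,-22,0.5,0.01,0,-0.01],[10,2.5,-22.5,0.5,0.005,0,-0.01],[10,3,-22,1,0.01,0,-0.01]]
[[10,3,-22,1,0.005,0,-0.015],[10,3.5,-22,1.5,0.01,0,-0.01],[10,3.5,-22,1,0.005,0,-0.01],[10,3.5,-22,1.5,0.01,0,-0.01],[10,1.5,-27,0.5,0.01,0,-0.015],[10,1.5,-27.5,1,0.01,0,-0.015],[10,2.5,-27,1,0.015,0,-0.02],[10,2.5,-27,1.5,0.01,0,-0.015],[10,3,-27.5,2,0.01,0,-0.015],[10,3.5,-27,2,0.01,0,-0.015],[10,4,-26.5,2.5,0.01,0,-0.015],[10,4.5,-27,2.5,0.015,0,-0.02]]
[[10,5,-26.5,3,0.01,0,-0.015]]
end [0.4493 0.2133 0.2209] [179.99 -34.97  25.06]
```

```bash
python3 -c "
from plan import *
y=np.radians
plan([(T([.63,-.26,.19],Rsc(y(6.5),-18)),6),(T([.63,0,.20],Rsc(y(18),-12)),12),(pour(-8,.19,.02),6)],10)"
```

```text
[[10,7,-2,-11.5,0,-0.03,0],[10,7,-2,-11.5,0,-0.025,0],[10,6.5,-2,-12,0,-0.03,0],[10,6.5,-2,-12,0,-0.03,0],[10,6,-1.5,-12,0,-0.03,0],[10,5.5,-2,-12.5,0,-0.025,0],[10,3.5,-20,0,0.01,-0.01,-0.015],[10,3.5,-19.5,0.5,0.005,-0.01,-0.015],[10,4,-20,0.5,0.01,-0.005,-0.015],[10,4,-19.5,0.5,0.01,-0.01,-0.015],[10,4.5,-20,0.5,0.005,-0.01,-0.01],[10,5,-19.5,0.5,0.01,-0.01,-0.015]]
[[10,5,-19.5,1,0.01,-0.005,-0.015],[10,5,-19.5,1,0.005,-0.01,-0.015],[10,6,-19,1,0.01,-0.01,-0.015],[10,5.5,-19.5,1.5,0.01,-0.01,-0.015],[10,6.5,-19,1.5,0.005,-0.005,-0.015],[10,6.5,-19,1,0.01,-0.01,-0.015],[10,2,-43.5,3,0.01,-0.01,-0.02],[10,2.5,-43.5,3,0.005,-0.015,-0.015],[10,3.5,-43.5,3.5,0.01,-0.01,-0.02],[10,4.5,-43.5,4,0.01,-0.01,-0.02],[10,5.5,-43,4,0.01,-0.015,-0.015],[10,6,-43,4.5,0.005,-0.01,-0.02]]
end [0.4707 0.2232 0.2222] [179.91 -22.91  25.04]
```

send_rows --pt "10 7 -2 -11.5 0 -0.03 0" --pt "10 7 -2 -11.5 0 -0.025 0" --pt "10 6.5 -2 -12 0 -0.03 0" --pt "10 6.5 -2 -12 0 -0.03 0" --pt "10 6 -1.5 -12 0 -0.03 0" --pt "10 5.5 -2 -12.5 0 -0.025 0" --pt "10 3.5 -20 0 0.01 -0.01 -0.015" --pt "10 3.5 -19.5 0.5 0.005 -0.01 -0.015" --pt "10 4 -20 0.5 0.01 -0.005 -0.015" --pt "10 4 -19.5 0.5 0.01 -0.01 -0.015" --pt "10 4.5 -20 0.5 0.005 -0.01 -0.01" --pt "10 5 -19.5 0.5 0.01 -0.01 -0.015"

```text
time_s: 16.3
tool_pos: [0.5307, -0.1499, 0.2218]
tool_rot: [-180.0, -29.7, 12.2]
force: [-0.1, -0.4, -3.2]
grip_width: 0.0214
```

send_rows --pt "10 5 -19.5 1 0.01 -0.005 -0.015" --pt "10 5 -19.5 1 0.005 -0.01 -0.015" --pt "10 6 -19 1 0.01 -0.01 -0.015" --pt "10 5.5 -19.5 1.5 0.01 -0.01 -0.015" --pt "10 6.5 -19 1.5 0.005 -0.005 -0.015" --pt "10 6.5 -19 1 0.01 -0.01 -0.015"

```text
time_s: 16.9
tool_pos: [0.5339, -0.0296, 0.2319]
tool_rot: [-179.9, -26.8, 18.1]
force: [0.2, -0.6, -3.0]
grip_width: 0.0218
```

```bash
python3 -c "
from plan import *
show()
plan([(pour(-8,.19,.02),12)],10)"
```

```text
t 16.9 q [ -9.2 -14.8  15.  120.2  -9.2  49.8 -61.4] p [ 0.5339 -0.0296  0.2319] [-179.91  -26.83   18.07] F [ 0.2 -0.6 -3. ] T [-0.39  1.12  0.01] g 0.021838351441216163
scoop [0.629  0.0015 0.1998] ypr [ 18.1  -11.93   0.09] tray xy 0.0797 0.2713
[[10,1,-21.5,1.5,0.005,-0.005,-0.01],[10,1,-22,1.5,0.005,-0.005,-0.01],[10,1.5,-21.5,1.5,0,-0.005,-0.005],[10,1.5,-21.5,2,0.005,-0.01,-0.01],[10,2,-21.5,1.5,0.005,-0.005,-0.01],[10,2,-22,2,0.005,-0.005,-0.01],[10,2,-21.5,2,0.005,-0.005,-0.01],[10,2.5,-21.5,2,0.005,-0.005,-0.01],[10,3,-21.5,2,0,-0.005,-0.005],[10,2.5,-21.5,2,0.005,-0.005,-0.01],[10,3,-21,2.5,0.005,-0.01,-0.01],[10,3.5,-21.5,2,0.005,-0.005,-0.01]]
end [0.4706 0.2233 0.2222] [-179.96  -22.82   25.02]
```

```bash
python3 -c "
from plan import *
plan([(T([.635,.13,.195],Rsc(np.radians(22),-6)),6),(pour(-3,.17,.03),6)],10)"
```

```text
[[10,8,-19,3,0.005,-0.015,-0.01],[10,8,-19,3,0.005,-0.02,-0.01],[10,8,-18.5,3,0.005,-0.015,-0.01],[10,8.5,-19,2.5,0,-0.02,-0.01],[10,9,-18.5,3,0.005,-0.015,-0.01],[10,9,-18.5,2.5,0.005,-0.02,-0.015],[10,-2.5,-25,3,0.005,-0.01,-0.01],[10,-2.5,-24.5,3,0,-0.005,-0.005],[10,-2,-25,3.5,0.005,-0.01,-0.01],[10,-2,-25,3,0,-0.01,-0.005],[10,-1.5,-24.5,3.5,0.005,-0.005,-0.01],[10,-1.5,-25,3.5,0.005,-0.01,-0.005]]
end [0.4826 0.2291 0.2146] [-179.88  -17.95   24.88]
```

send_rows --pt "10 8 -19 3 0.005 -0.015 -0.01" --pt "10 8 -19 3 0.005 -0.02 -0.01" --pt "10 8 -18.5 3 0.005 -0.015 -0.01" --pt "10 8.5 -19 2.5 0 -0.02 -0.01" --pt "10 9 -18.5 3 0.005 -0.015 -0.01" --pt "10 9 -18.5 2.5 0.005 -0.02 -0.015" --pt "10 -2.5 -25 3 0.005 -0.01 -0.01" --pt "10 -2.5 -24.5 3 0 -0.005 -0.005" --pt "10 -2 -25 3.5 0.005 -0.01 -0.01" --pt "10 -2 -25 3 0 -0.01 -0.005" --pt "10 -1.5 -24.5 3.5 0.005 -0.005 -0.01" --pt "10 -1.5 -25 3.5 0.005 -0.01 -0.005"

```text
time_s: 18.1
tool_pos: [0.4824, 0.2289, 0.2142]
tool_rot: [-179.9, -17.9, 24.8]
force: [-0.4, -0.0, -3.4]
grip_width: 0.0217
```

```bash
python3 -c "
from view import *
view('i.png',sc=(230,90,410,250),tc=(120,120,240,250))
from plan import *
plan([(pour(5,.13,.02),5),(pour(14,.1,.02),4)],10)"
```

```text
t 18.1 q [-20.5  -8.6  -7.8 115.2  -0.2  55.4 -93.4] p [0.4824 0.2289 0.2142] [-179.91  -17.93   24.83] F [-0.4 -0.  -3.4] T [-0.38  0.78 -0.04] g 0.02171419843757041
scoop [0.5675 0.2683 0.167 ] ypr [24.86 -3.03  0.09] tray xy 0.0484 0.5433
[[10,-1.5,0.5,3.5,0,-0.03,0],[10,-1.5,1,4,0,-0.025,0],[10,-1.5,0.5,3.5,0,-0.03,0],[10,-1.5,1,3.5,-0.005,-0.025,0],[10,-1,0.5,4,0,-0.03,0.005],[10,2.5,0,3,0,-0.04,0],[10,2.5,0,2.5,0,-0.04,0],[10,3,0,2.5,0,-0.035,0],[10,2.5,0,2.5,0,-0.04,0]]
end [0.491  0.2328 0.1849] [179.93  -0.99  24.86]
```

View pics/i.png

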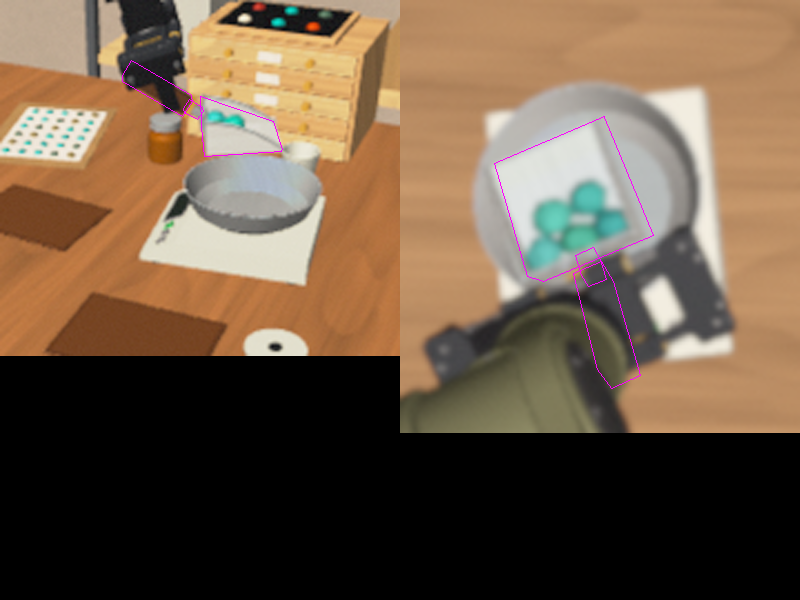

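All five are in the scoop, which is over the bowl. Now lowering and tipping.

```bash
python3 -c "
from plan import *
s=plan([(pour(5,.12,.0),5),(pour(14,.09,-.005),4)],10)
plan([(pour(30,.088,-.005),6),(pour(40,.09,-.005),5)],10,start=s)"
```

```text
[[10,-6,0.5,4.5,0,-0.03,0],[10,-6,1,4,0,-0.025,0],[10,-5.5,0.5,5,0,-0.03,0],[10,-6,0.5,4.5,-0.005,-0.025,0],[10,-5.5,1,5,0,-0.03,0.005],[10,1.5,0,2.5,0,-0.04,0],[10,1,0,2.5,0,-0.04,0],[10,1.5,0,2.5,0,-0.035,0],[10,2,0,2.5,0,-0.04,0]]
end [0.4687 0.2223 0.1749] [179.93  -0.99  24.86]
[[10,4.5,0,-4.5,0,-0.045,0],[10,5,0,-5,0,-0.05,0],[10,4,0,-5.5,0,-0.045,0],[10,4,0,-5,0,-0.045,0],[10,4,0,-5.5,0,-0.05,0],[10,3.5,0,-6,0,-0.045,-0.005],[10,3.5,0,-4.5,0,-0.035,0],[10,3,0,-4.5,0,-0.035,0],[10,3,0,-4.5,0,-0.035,0],[10,2.5,0,-4.5,0,-0.035,0],[10,2.5,0,-5,0,-0.035,0]]
end [0.5134 0.2432 0.2209] [179.99  25.08  25.13]
```

send_rows --pt "10 -6 0.5 4.5 0 -0.03 0" --pt "10 -6 1 4 0 -0.025 0" --pt "10 -5.5 0.5 5 0 -0.03 0" --pt "10 -6 0.5 4.5 -0.005 -0.025 0" --pt "10 -5.5 1 5 0 -0.03 0.005" --pt "10 1.5 0 2.5 0 -0.04 0" --pt "10 1 0 2.5 0 -0.04 0" --pt "10 1.5 0 2.5 0 -0.035 0" --pt "10 2 0 2.5 0 -0.04 0"

```text
time_s: 19.1
tool_pos: [0.4717, 0.218, 0.1752]
tool_rot: [179.8, -1.0, 24.5]
force: [0.3, -0.1, -2.7]
grip_width: 0.0216
```

send_rows --pt "10 4.5 0 -4.5 0 -0.045 0" --pt "10 5 0 -5 0 -0.05 0" --pt "10 4 0 -5.5 0 -0.045 0" --pt "10 4 0 -5 0 -0.045 0" --pt "10 4 0 -5.5 0 -0.05 0" --pt "10 3.5 0 -6 0 -0.045 -0.005" --pt "10 3.5 0 -4.5 0 -0.035 0" --pt "10 3 0 -4.5 0 -0.035 0" --pt "10 3 0 -4.5 0 -0.035 0" --pt "10 2.5 0 -4.5 0 -0.035 0" --pt "10 2.5 0 -5 0 -0.035 0" --pt "10 0 0 0 0 0 0"

```text
time_s: 20.3
tool_pos: [0.5178, 0.2393, 0.2206]
tool_rot: [179.8, 24.9, 24.7]
force: [0.7, 0.2, -2.0]
grip_width: 0.0214
```

send_rows --pt "10 0 0 0 0 0 0" --pt "10 0 0 0 0 0 0" --pt "10 0 0 0 0 0 0" --pt "10 0 0 0 0 0 0" --pt "10 0 0 0 0 0 0"

```text
time_s: 20.8
tool_pos: [0.5161, 0.2388, 0.222]
tool_rot: [179.8, 24.9, 24.7]
force: [-0.0, 0.5, -1.5]
grip_width: 0.0213
```

```bash
python3 -c "
from view import *
view('j.png',sc=(230,90,410,250),tc=(120,120,240,250))"
```

```text
t 20.8 q [-22.7  28.4  -6.3  73.4   1.4 103.2 -94.1] p [0.5161 0.2388 0.222 ] [179.84  24.91  24.74] F [-0.   0.5 -1.5] T [ 0.19 -0.34 -0.01] g 0.02130885413884991
scoop [0.5496 0.254  0.1236] ypr [24.68 39.81 -0.18] tray xy 0.0289 0.5311
```

View pics/j.png

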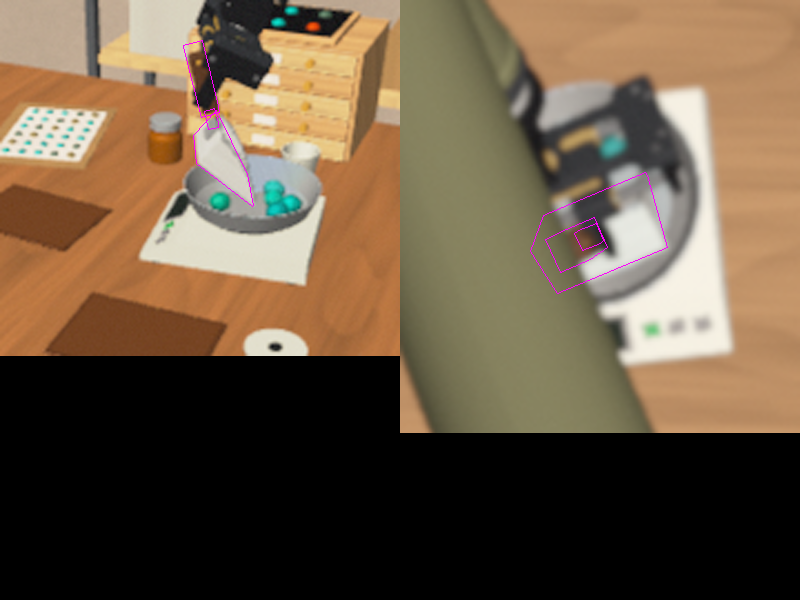

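Five chunks are visible in the bowl, at about (220,201), (273,188), (275,200), (291,204) and (275,211) in the crop, and the pan is empty. Lifting away and taking the scoop back to the middle of the pad.

```bash
python3 -c "
from plan import *
y=np.radians
f=Rsc(SC0[3])
s=plan([(pour(38,.15,-.01),4),(pour(5,.18,-.0),9),(T([.62,.13,.16],Rsc(y(22),0)),6),(T([.55,.004,.12],f),6)],10)
plan([(T([.55,.004,.02],f),6),(T([.55,.004,.006],f),4)],10,start=s)"
```

```text
[[10,-8,-1.5,-11.5,0,0.01,0],[10,-8.5,-1,-12,0,0.005,0],[10,-8,-1.5,-11.5,0,0.01,-0.005],[10,-7.5,-1,-12,0,0.005,0],[10,-3.5,0,5.5,0,0.065,0],[10,-3.5,0,5.5,0,0.065,0],[10,-4,0,5,0,0.065,0],[10,-4.5,0,4.5,0,0.06,0],[10,-4.5,0,4.5,0,0.065,0],[10,-5,0,4,0,0.065,0],[10,-5,0,4,0,0.065,0],[10,-5.5,0,3.5,0,0.065,0]]
[[10,-5.5,0,3,0,0.065,0],[10,1.5,24,5.5,0,0.015,0.01],[10,1.5,23.5,6,-0.005,0.015,0.005],[10,1.5,24,6,0,0.01,0.01],[10,1.5,23.5,5.5,0,0.015,0.01],[10,2,24,6,-0.005,0.015,0.01],[10,2,23.5,6,0,0.015,0.005],[10,-20,14,1.5,-0.005,0,0.01],[10,-19.5,14,2,0,0,0.015],[10,-19.5,14.5,1.5,-0.005,0,0.01],[10,-19,15,2,0,0,0.01],[10,-19.5,15,2,-0.005,0,0.01]]
[[10,-19,15,1.5,-0.005,0,0.015]]
end [ 0.4632 -0.0245  0.1722] [179.95 -14.9   17.98]
[[10,-4.5,0,16,0,0,0],[10,-4,0,16.5,0,0,0],[10,-4.5,0,16,0,0,0],[10,-4,0,16,0,0,0],[10,-4.5,0,16,0,0,0],[10,-4,0,16.5,0,0,0],[10,-1,0,3.5,0,0,0],[10,-1,0,3,0,0,0],[10,-1,0,3.5,0,0,0],[10,-0.5,0,3.5,0,0,0]]
end [ 0.4636 -0.0245  0.058 ] [179.95 -14.9   17.98]
```

send_rows --pt "10 -8 -1.5 -11.5 0 0.01 0" --pt "10 -8.5 -1 -12 0 0.005 0" --pt "10 -8 -1.5 -11.5 0 0.01 -0.005" --pt "10 -7.5 -1 -12 0 0.005 0" --pt "10 -3.5 0 5.5 0 0.065 0" --pt "10 -3.5 0 5.5 0 0.065 0" --pt "10 -4 0 5 0 0.065 0" --pt "10 -4.5 0 4.5 0 0.06 0" --pt "10 -4.5 0 4.5 0 0.065 0" --pt "10 -5 0 4 0 0.065 0" --pt "10 -5 0 4 0 0.065 0" --pt "10 -5.5 0 3.5 0 0.065 0"

```text
time_s: 22.1
tool_pos: [0.4667, 0.2216, 0.2492]
tool_rot: [180.0, -6.5, 25.1]
force: [0.3, 0.3, -0.9]
grip_width: 0.0213
```

send_rows --pt "10 -5.5 0 3 0 0.065 0" --pt "10 1.5 24 5.5 0 0.015 0.01" --pt "10 1.5 23.5 6 -0.005 0.015 0.005" --pt "10 1.5 24 6 0 0.01 0.01" --pt "10 1.5 23.5 5.5 0 0.015 0.01" --pt "10 2 24 6 -0.005 0.015 0.01" --pt "10 2 23.5 6 0 0.015 0.005" --pt "10 -20 14 1.5 -0.005 0 0.01" --pt "10 -19.5 14 2 0 0 0.015" --pt "10 -19.5 14.5 1.5 -0.005 0 0.01" --pt "10 -19 15 2 0 0 0.01" --pt "10 -19.5 15 2 -0.005 0 0.01"

```text
time_s: 23.3
tool_pos: [0.4747, -0.0053, 0.1793]
tool_rot: [-180.0, -14.9, 18.9]
force: [-0.3, 0.2, -2.4]
grip_width: 0.0214
```

```bash
python3 -c "
from plan import *
show()
f=Rsc(SC0[3])
plan([(T([.55,.004,.12],f),2),(T([.55,.004,.02],f),6),(T([.55,.004,.006],f),4)],10)"
```

```text
t 23.3 q [ -8.2 -12.7   8.5 121.9  -3.6  56.6 -69.3] p [ 0.4747 -0.0053  0.1793] [-179.99  -14.94   18.86] F [-0.3  0.2 -2.4] T [-0.23  0.54 -0.03] g 0.02143304256188256
scoop [0.5611 0.0242 0.1273] ypr [ 1.886e+01 -4.000e-02  1.000e-02] tray xy 0.0148 0.3014
[[10,-9,7,1.5,0,0,0.005],[10,-9,7.5,1,-0.005,0,0.01],[10,-4.5,0,16,0,0,0],[10,-4,0,16,0,0,0],[10,-4.5,0,16.5,0,0,0],[10,-4.5,0,16,0,0,0],[10,-4,0,16,0,0,0],[10,-4.5,0,16,0,0,0],[10,-1,0,3.5,0,0,0],[10,-1,0,3.5,0,0,0],[10,-0.5,0,3.5,0,0,0],[10,-1,0,3.5,0,0,0]]
end [ 0.4635 -0.0245  0.0579] [179.95 -14.94  17.97]
```

send_rows --pt "10 -9 7 1.5 0 0 0.005" --pt "10 -9 7.5 1 -0.005 0 0.01" --pt "10 -4.5 0 16 0 0 0" --pt "10 -4 0 16 0 0 0" --pt "10 -4.5 0 16.5 0 0 0" --pt "10 -4.5 0 16 0 0 0" --pt "10 -4 0 16 0 0 0" --pt "10 -4.5 0 16 0 0 0" --pt "10 -1 0 3.5 0 0 0" --pt "10 -1 0 3.5 0 0 0" --pt "10 -0.5 0 3.5 0 0 0" --pt "10 -1 0 3.5 0 0 0"

```text
time_s: 24.5
tool_pos: [0.465, -0.0236, 0.0577]
tool_rot: [179.9, -15.0, 18.0]
force: [-0.9, -0.5, -0.8]
grip_width: 0.0214
```

send_rows --pt "10 0 0 0 0 0 0" --pt "10 -0.5 0 1 0 0 0" --pt "10 0 0 1 0 0 0" --pt "10 0 0 0 0 0 0"

```text
time_s: 24.9
tool_pos: [0.4644, -0.0237, 0.0552]
tool_rot: [179.9, -14.9, 18.0]
force: [-0.2, -0.1, -0.9]
grip_width: 0.0217
```

```bash
python3 -c "
from view import *
view('k.png',sc=(230,170,350,290),tc=(235,160,315,260))"
```

```text
t 24.9 q [ -7.7  -5.   11.3 131.2  -6.9  40.  -63.5] p [ 0.4644 -0.0237  0.0552] [179.95 -14.92  17.97] F [-0.2 -0.1 -0.9] T [-0.14  0.56  0.06] g 0.02166237753586242
scoop [0.5512 0.0043 0.0031] ypr [17.96 -0.02 -0.05] tray xy 0.0027 0.2828
```

View pics/k.png

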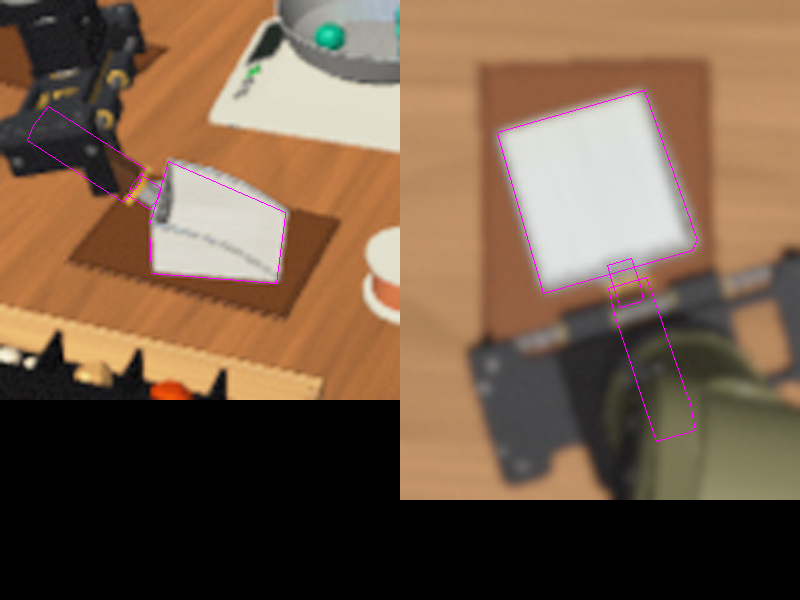

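The empty pan sits wholly on the pad, and the outline fits. I settle it, release and retreat.

send_rows --pt "10 0 0 0.5 0 0 0" --pt "10 0 0 0 0 0 0" --pt "30 0 0 0 0 0 0" --pt "60 0 0 0 0 0 0" --pt "70 0 0 0 0 0 0" --pt "70 0 0 0 0 0 0" --pt "70 0 0 0 0 0 0" --grip_force 20

```text
time_s: 25.7
tool_pos: [0.4642, -0.0237, 0.0543]
tool_rot: [179.9, -14.9, 18.0]
force: [0.4, -0.9, -0.9]
grip_width: 0.0538
```

send_rows --pt "70 3 0 -10 0 0 0" --pt "70 4 0 -15 0 0 0" --pt "70 5 0 -19 0 -0.03 0" --pt "70 5 0 -19 0 -0.05 0" --pt "70 5 0 -19 0 -0.05 0" --pt "70 3 0 -19 0 -0.05 0" --pt "70 0 15 -20 0 0 0" --pt "70 0 30 -20 0 0 0" --pt "70 0 30 -10 0 0 0" --pt "70 0 30 0 0 0 0" --pt "70 0 20 0 0 0 0" --pt "70 0 0 0 0 0 0"

```text
time_s: 26.9
tool_pos: [0.502, -0.1463, 0.2093]
tool_rot: [179.8, -4.6, 17.7]
force: [-0.5, -0.3, -0.3]
grip_width: 0.0697
```

```bash
python3 - <<'E'
from fit import *
from plan import st
st()
a=env.read_camera('scene');b=env.read_camera('top')
I=cv2.resize(a[120:350,150:390],(417,400),interpolation=cv2.INTER_CUBIC)
J=cv2.resize(b[120:350,120:400],None,fx=1.35,fy=1.35,interpolation=cv2.INTER_CUBIC)
J=cv2.copyMakeBorder(J,0,400-J.shape[0],0,0,cv2.BORDER_CONSTANT)
cv2.imwrite('pics/l.png',np.hstack([I,J])[:,:,::-1])
E
```

```text
t 26.9 q [-2.10e+00 -1.00e-01  1.71e+01  1.06e+02 -2.50e+00  7.02e+01 -5.65e+01] p [ 0.502  -0.1463  0.2093] [179.84  -4.6   17.68] F [-0.5 -0.3 -0.3] T [-0.09  0.26  0.01] g 0.06971551437415752
```

View pics/l.png

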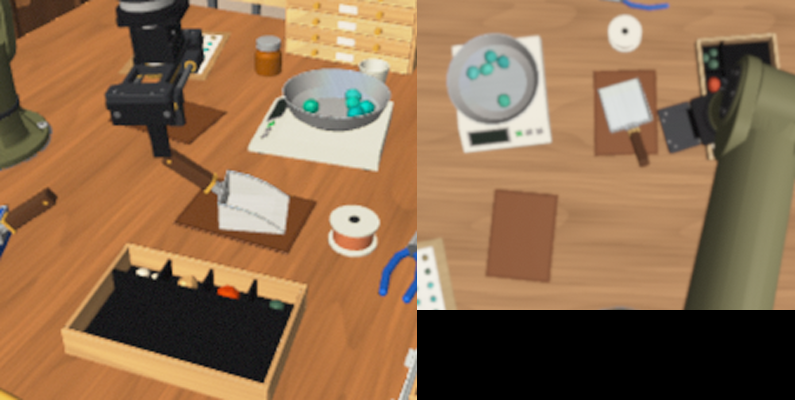

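All five chunks are in the bowl and the compartment is empty. The scoop stands flat and empty on the pad, the bystanders have not moved, and the arm is clear. Handing in.

```bash
python3 -c "
from cell import env
print(env.sign_off())"
```

```text
the job is handed in; nothing more can be done
None
```

The job is handed in: all five turquoise chunks went into the scale's bowl in one scoopful, and the scoop is back on the far leather pad.

- **Scooping and tipping:** I gripped the scoop by its handle and pushed it along the felt to the far wall. I then tilted and lifted it, and tipped it with the lip just below the bowl's rim. The forces I read between moves stayed under about 6 N.
- **Last pictures:** All five chunks are in the bowl, the compartment is empty, and none lie outside as far as the two views show. The empty scoop stands flat and fully on the pad. The carnelian, jasper and the bystanders in view have not moved. The mallet was not in these last crops.
- **Time and clearance:** The clock stood at about 27 s of the 72 s allowed, with the gripper open and well clear of everything.
- **Disagreement:** The task asks for a 100 N grip, but the gripper is listed at 60 N maximum. I sent 100 and it was accepted. The true force may have been capped, but the pictures showed no sag at the nose.
- **Placement:** I set the scoop about 17 mm nearer the pad's middle than it started, because one corner of the pan had overhung the pad's edge.

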